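Seat a tube carrier against the hidden stop of the feed bay

ROBOT

A 6-joint arm with a two-finger parallel gripper is mounted at the origin on a cart in front of the work surface, level with it; the furniture and walls round the work are solid. World frame = base frame: x ahead of the robot, y to its left, z up, the work surface at z = 0. Lengths are in m, angles in degrees, forces in N, time in s.
With the tool pointing down it reaches from about 0.375 to 0.75 m from the base axis. Payload 9 kg.
Tool frame: the origin (TCP) lies on the front face of the gripper's body, between the roots of the fingers; the fingertips stand 73 mm ahead of it and the grasp point (between the pads) lies manip.hold_point_z ahead of it (manip.hold_point_z is the distance from the TCP to the grasp point, in m); z points along the fingers, y is the direction in which the jaws open and shut (so a half turn about z gives the same grasp; the last joint's range is limited). The gripper opens to 85 mm and grips with 20 to 120 N. Pads are 22 mm wide; open, the fingers measure 114 mm over their backs; the gripper's body (76 mm by 85 mm) begins 54 mm behind the grasp point. The pads swing forward as they close: fully open they stand 13 mm farther back than shut.
Start: joints at [61.209, 5.964, 5.575, 89.605, 0, 77.527], TCP at [0.169, 0.576, 0.304] pointing down, gripper open.
Joint ranges: [-171.21, 171.21], [-48.23, 106.86], [-62.78, 66.21], [-105.2, 120.99], [-86.42, 89.51], [-180, 180]. Speed limits (degrees/s): [127.2, 127.2, 147.25, 180, 180, 180].

INTERFACE

Orientations are given as [roll, pitch, yaw] about the fixed x, y, z axes, in that order (R = Rz(yaw) Ry(pitch) Rx(roll)).
In Python, from workcell import manip gives the robot as it stands.
- The arm moves only by the tool carry_out, never from a script. Its argument "commands" is a list of rows, each a list of 2 entries, a list of its own where there are three numbers: the shift along the tool's x, y, z in mm, then the turn, a rotation vector about the tool's x, y, z in rad. A call has 1 to 12 rows; each row is the pose to reach, as a shift and turn from the pose commanded when the call began, along the tool's axes at that moment; what a row does not reach only later rows make up. A row lasts 1/12 s, in which the tool goes at most 41.7 mm and 7.16 degrees, less where a joint would pass 70% of its speed; a pose out of reach is approached as far as the arm can. A call with a gripper value outside its range is refused whole. "grip" is the finger opening in mm, from 0 to 85.4, set as the call begins (left out, the last holds). The fingers move at their own pace and stop on an object; "grip_force" is the grip in N (left out, the last holds). Time passes only in rows, so rows that repeat a pose let the fingers close. It gives the time, the measured TCP pose, the force and the opening at its end, in the units of the state.
- manip.observe(): the state, without advancing time (a new reading comes with each control period).
- manip.camera(name): name is "scene" or "top" or "wrist"; returns the picture (400x640x3 uint8, red, green, blue); there is no depth.
- manip.camera_info(name): a dict with "fovy" (degrees; the focal length in pixels is half the picture's height over the tangent of half this angle, whatever the lens; pixels are square), "cx", "cy" (the principal point, pixels), "k1" (the pictures are not rectified: a ray, as slopes to the right and down, at radius r is drawn at 1 + k1 r^2 times it, then the intrinsics apply), "position" and "attitude" of the camera in the world; the wrist camera has in their place "mount" (4x4, takes a point from camera to tool coordinates, whose origin is the TCP and whose axes are the flange's). Camera axes: x right, y up, looking along -z (the intrinsics and any distortion apply to the point x, -y, -z); pixel columns grow to the right and rows downward; lengths in m; the calibration is good to about 2 mm. A picture is of the moment at which its call begins: read the wrist's pose just before it. camera_info takes no time and is no camera call.
- manip.close_job(): hands the job in, once; it reports no verdict.
The state is a dict: "clock": time; "joints": joint angles; "qvel": joint speeds; "tau": joint torques, N m; "position": TCP position; "ee_rot": TCP orientation; "wrist_force": force on the tool from outside, world axes, zero at the start; "wrist_torque": the same for the moment, N m; "gripper_width": finger opening in m.
Only numpy, scipy, OpenCV 4.12 (cv2) and the standard library are available. Lean on these libraries where they do the work, as an engineer would, in place of code of your own. Each camera call takes 0.05 s, during which the arm holds its last target. There are 200 camera calls.

TASK

Pick up the empty tube carrier that stands alone on the table, set it upright in the open lane of the feed bay, and slide it in under the hood until it is fully home against the hidden stop: a spring leaf drags on it first, then the stop feels firm. Go in gently, press it home with about 15 N without ramming the stop, then let go and leave the carrier seated; do not disturb the other things on the table.

Things in the scene. Friction and masses are not known exactly. Their poses are not given: they have to be found in the camera images.
- carrier: Empty five-place tube carrier of beige-grey plastic, standing alone on the table left of the bay (similar ones stay in the wire trays): an upright bar 19 (x) x 108 (y) x 58 mm (z), both ends alike, about 40 g. Origin: centre of its underside; y along its length, z up. Grip across its 19 mm thickness near the top, at or behind its middle; seated, 43 to 69 mm of it stick out of the hood.
- dock: Feed bay, fixed: flat aluminium base with one straight lane and a white hood over its far end. Origin: on the table top, mid lane, at the mouth of the hood; x along the lane into the hood (away from the robot), y left, z up. Base x -140 to +100 mm, 72 mm wide. Lane floor 8 mm above the table. Pressing home takes a push of about 15 N against the stop; over about 25 N is ramming.
- lane_start (a point): Middle of the lane's floor at its near end, 137 mm before the hood's mouth. The lane is 22 mm wide between side walls, open above from here to the hood and open at the near end; the lips over the walls flare outward to 32 mm, their tops 28 mm above the table. Axes as the bay's.
- hood_mouth (a point): Middle of the lane's floor at the hood's mouth. Hood: 98 mm long, 43 wide, 77 high; opening 22 mm wide, roof underside 71 mm above the table. Hidden inside: a spring leaf on the left wall, 10 to 35 mm in, dragging on the carrier with a few N, then a firm stop, rubber-faced (gives 1 mm per 5 N), at a depth that differs each time, 40 to 64 mm in. Axes as the bay's.
- seat_pin (a joint): Small spring pin in the face of the hidden stop plate, a seat sensor: 0 when out, grows to 0.005 m when the carrier's end lies against the plate and pushes the pin flush. Its spring gives under 1 N and is too weak to feel.
- tape: Bystander: roll of masking tape lying flat, 96 mm across, 25 mm high. Origin: centre of its underside.
- timer: Bystander: small white timer, 66 x 66 x 20 mm. Origin: centre of its underside.
- bottle: Bystander: white bottle with a blue cap, 48 mm across, 98 mm high, right of the lane. Origin: centre of its underside.
- marker: Bystander: marker pen lying on the table, 135 mm long. Origin: its middle, underside.
- tweezers: Bystander: steel tweezers lying on the table right of the bay, 124 mm long. Origin: its middle, underside.

How it is judged (in metres and radians):
On the way, in this order (a step that is already met when the one before it is completed fails the run):
1. the carrier stands upright in the lane of the feed bay, on the lane's floor, not yet home (y of carrier in the frame of dock between -0.005 and 0.005 m and z of carrier in the frame of dock between 0.004 and 0.013 m and angle between the y axis of carrier and the x axis of dock, either way round below 0.06 rad and angle between carrier's own z axis and vertical below 0.06 rad and x of carrier in the frame of dock above -0.13 m and value of joint seat_pin below 0.002 m), for 0.1 s.
2. the carrier is pressed home against the hidden stop: seat pin in, and more than 12 N between carrier and bay (all contacts added up; the leaf's grip alone gives 3 to 9 N) (value of joint seat_pin above 0.0038 m and contact force between carrier and dock above 12 N), for 0.03 s.
At the end, for the whole second after the job is handed in: The carrier is at rest upright in the lane (within 5 mm of its middle line and of its floor, 0.06 rad of its direction), its front end within 1.7 mm of the hidden stop plate, so that the seat pin is pressed in by more than 3.3 of its 5 mm, and is let go (y of carrier in the frame of dock between -0.005 and 0.005 m and z of carrier in the frame of dock between 0.004 and 0.013 m and angle between the y axis of carrier and the x axis of dock, either way round below 0.06 rad and angle between carrier's own z axis and vertical below 0.06 rad and x of carrier in the frame of dock above -0.025 m and value of joint seat_pin above 0.0033 m and linear speed of carrier below 0.01 m/s); the robot touches nothing.
It fails at once if the carrier is rammed: more than 35 N between the carrier and the bay, all contacts added up (contact force between carrier and dock above 35 N and x of carrier in the frame of dock above -0.04 m).
It fails at once if the tape, timer, bottle, marker or tweezers is moved by more than 20 mm (distance of any of tape, timer, bottle, marker, tweezers from where it was at the start of the episode above 0.02 m).
It also fails if it takes over 51 s, if anything falls off the work surface, if the arm or the gripper's body presses on something with over 40 N, if the wrist force passes 120 N, or if a joint passes its speed limit or range.

## Working session

There is one attempt and no reset: what is moved stays moved. The work goes in short steps, Python scripts to look and compute and a tool call to move; the robot and the scene stay as the last step left them, time stands still between calls to the robot, and variables do not carry over. Pictures are saved under pics/ and viewed, about 8 in all and at most 12, crops included, and the job is handed in when it is done.

Besides the shell and the picture viewer there is one more tool, called after "Request:" in YAML: its name, and indented under it one key for each argument. carry_out: Moves the arm, as the interface text tells. Its arguments: {"type":"object","properties":{"commands":{"type":"array","items":{"type":"array"}},"grip":{"type":"number"},"grip_force":{"type":"number"}},"required":["commands"]}

```bash
mkdir -p pics
cat > h.py <<'E'
import numpy as np,cv2
from workcell import manip
from scipy.spatial.transform import Rotation as R
def pose():
    s=manip.observe(); return np.array(s['position']),s
def snap(n,f):
    im=np.array(manip.camera(n)); cv2.imwrite('pics/'+f,im[:,:,::-1]); return im
E
python3 - <<'E'
from h import *
p,s=pose(); print(s, manip.hold_point_z)
for n in("scene","top","wrist"): print(n,manip.camera_info(n))
a=snap("top","top0.png"); b=snap("scene","scene0.png")
E
```

```text
{'clock': 0.0, 'joints': array([ 6.12087322e+01,  6.00012666e+00,  5.52798059e+00,  8.96048279e+01,
       -6.62496949e-04,  7.75276536e+01]), 'qvel': array([-0.01115405, -0.01527187, -0.06856743, -0.02807634,  0.02049475,
        0.10153363]), 'tau': array([-2.56646999e-04, -5.56937170e+01,  5.03642106e+01,  1.73668616e-02,
       -3.67171588e-04,  1.38432719e-05]), 'position': array([0.16845857, 0.57562186, 0.3031157 ]), 'ee_rot': array([-1.79924700e+02, -1.59770683e-02,  1.63681069e+02]), 'wrist_force': array([ 0.26117071, -0.04530277,  0.03646196]), 'wrist_torque': array([-0.01257248, -0.00346277, -0.04745123]), 'gripper_width': 0.08530354147339196} 0.0539
scene {'fovy': 50.15084030648411, 'cx': 322.97238777744275, 'cy': 198.88751958826148, 'k1': -0.05874987311545077, 'position': array([-0.10838478,  0.56090744,  0.49338867]), 'attitude': array([  61.78983817,    0.81975955, -130.72079096])}
top {'fovy': 51.37845981477455, 'cx': 315.31923876378903, 'cy': 197.5990998888385, 'k1': -0.107894181346185, 'position': array([0.33137295, 0.06076483, 1.039121  ]), 'attitude': array([ 11.93724547,   0.21752745, -95.63696192])}
wrist {'fovy': 70.5582404491403, 'cx': 319.1957670290171, 'cy': 200.9854277503232, 'k1': 0.0028320226501655625, 'mount': array([[ 9.43881103e-04,  9.50946421e-01,  3.09354189e-01,
         8.01679411e-02],
       [ 9.99999550e-01, -8.68613867e-04, -3.81037125e-04,
         1.13294510e-03],
       [-9.36365519e-05,  3.09354409e-01, -9.50946813e-01,
        -7.05392394e-02],
       [ 0.00000000e+00,  0.00000000e+00,  0.00000000e+00,
         1.00000000e+00]])}
```

View pics/top0.png

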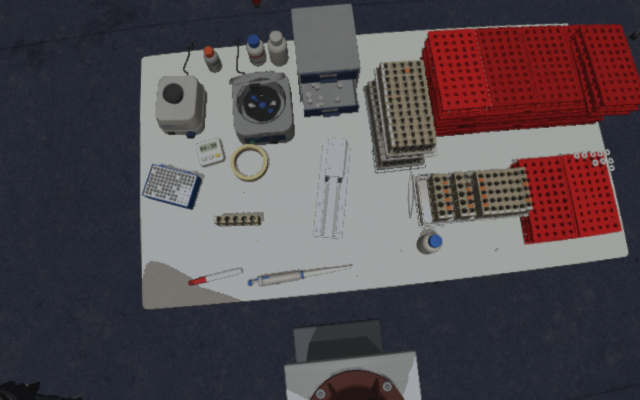

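View pics/scene0.png

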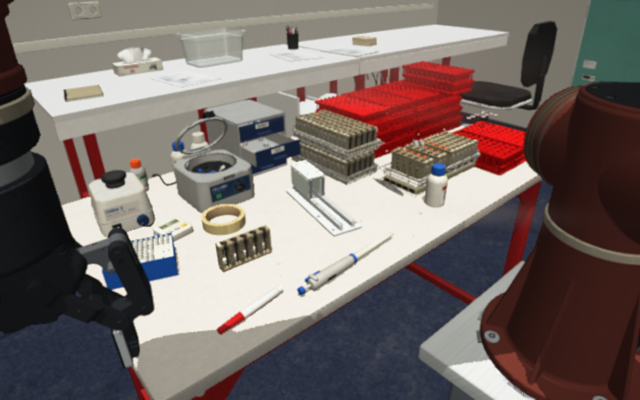

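The top view shows the carrier at about (239,218), roughly parallel to the image rows. The bay's lane runs from about (328,237) to (333,178), with the hood from there up to (339,138). The tape is at (250,162) and the pipette at (300,275).

```bash
cat >> h.py <<'E'
def ray(n,uv,st=None):
    c=manip.camera_info(n); f=200/np.tan(np.radians(c['fovy']/2))
    K=np.array([[f,0,c['cx']],[0,f,c['cy']],[0,0,1.]])
    q=cv2.undistortPoints(np.array(uv,float).reshape(-1,1,2),K,np.array([c['k1'],0,0,0.]))[:,0]
    d=np.c_[q[:,0],-q[:,1],-np.ones(len(q))]
    if n=='wrist':
        p=np.array(st['position']); Rt=R.from_euler('xyz',st['ee_rot'],degrees=True).as_matrix()
        M=c['mount']; return p+Rt@M[:3,3],d@(Rt@M[:3,:3]).T
    return np.array(c['position']),d@R.from_euler('xyz',c['attitude'],degrees=True).as_matrix().T
def onz(n,uv,z,st=None):
    o,d=ray(n,uv,st); return o+d*((z-o[2])/d[:,2])[:,None]
E
python3 - <<'E'
from h import *
np.set_printoptions(precision=4,suppress=True)
print('carrier top',onz('top',[(215,214),(262,213),(239,214)],.058))
print('carrier bot',onz('top',[(217,226),(262,225)],.0))
print('lane',onz('top',[(314,236),(343,238),(328,237),(333,179)],.008))
print('hood top',onz('top',[(328,138),(347,138),(325,177),(344,178)],.077))
print('tape',onz('top',[(250,162)],.02),'bottle',onz('top',[(432,242)],.098))
im=cv2.imread('pics/top0.png')[120:260,200:360]
cv2.imwrite('pics/topc.png',cv2.resize(im,None,fx=5,fy=4.28,interpolation=cv2.INTER_CUBIC)[:600])
E
```

```text
carrier top [[0.5219 0.2886 0.058 ]
 [0.5132 0.1751 0.058 ]
 [0.5162 0.2305 0.058 ]]
carrier bot [[0.5018 0.2986 0.    ]
 [0.4933 0.1841 0.    ]]
lane [[ 0.4518  0.0561  0.008 ]
 [ 0.4397 -0.0152  0.008 ]
 [ 0.4459  0.0217  0.008 ]
 [ 0.5926 -0.0066  0.008 ]]
hood top [[ 0.6793 -0.0011  0.077 ]
 [ 0.6747 -0.0473  0.077 ]
 [ 0.582   0.0164  0.077 ]
 [ 0.575  -0.0285  0.077 ]]
tape [[0.6555 0.2008 0.02  ]] bottle [[ 0.4003 -0.21    0.098 ]]
```

View pics/topc.png

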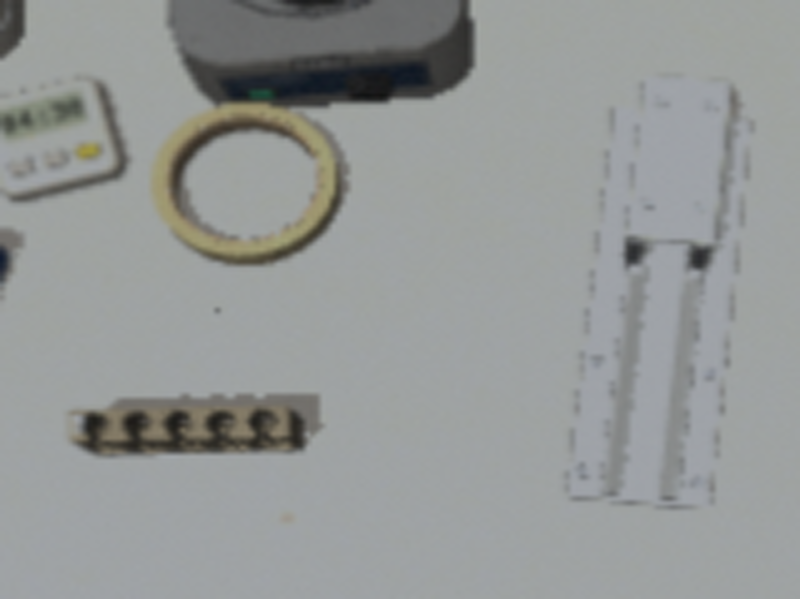

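```bash
cat >> h.py <<'E'
np.set_printoptions(precision=4,suppress=True)
def go(pos,yaw):
    s=manip.observe(); A=R.from_euler('xyz',s['ee_rot'],degrees=True); B=R.from_euler('xyz',[180,0,yaw],degrees=True)
    d=A.inv().apply(np.array(pos)-s['position'])*1000; w=(A.inv()*B).as_rotvec()
    print('shift',d.round(1),'turn',w.round(3),'rows',np.linalg.norm(d)/41.7,np.degrees(np.linalg.norm(w))/7.16)
E
python3 - <<'E'
from h import *
print(onz('top',[(236.5,219)],.058)); go([.51,.25,.25],85.6)
E
```

```text
[[0.5047 0.2373 0.058 ]]
shift [-419.3 -216.5   53.4] turn [-0.001  0.001  1.363] rows 11.388343953548699 10.9050226955966
```

Request:
carry_out:
  commands:
    - [[-419,-216,53],[0,0,1.363]]
    - [[-419,-216,53],[0,0,1.363]]
    - [[-419,-216,53],[0,0,1.363]]
    - [[-419,-216,53],[0,0,1.363]]
    - [[-419,-216,53],[0,0,1.363]]
    - [[-419,-216,53],[0,0,1.363]]
    - [[-419,-216,53],[0,0,1.363]]
    - [[-419,-216,53],[0,0,1.363]]
    - [[-419,-216,53],[0,0,1.363]]
    - [[-419,-216,53],[0,0,1.363]]
    - [[-419,-216,53],[0,0,1.363]]
    - [[-419,-216,53],[0,0,1.363]]

```text
clock: 1.1
position: [0.5127, 0.2471, 0.2496]
ee_rot: [-180.0, 0.1, 85.0]
wrist_force: [-0.4, -0.6, 0.6]
gripper_width: 0.0852
```

Request:
carry_out:
  commands:
    - [[0,0,0],[0,0,0]]
    - [[0,0,0],[0,0,0]]
    - [[0,0,0],[0,0,0]]

```text
clock: 1.35
position: [0.5093, 0.2515, 0.2509]
ee_rot: [-180.0, -0.0, 85.7]
wrist_force: [-0.3, 0.9, 0.9]
gripper_width: 0.0852
```

Run:
```python
from h import *
p,s=pose(); print(s['clock'],p,s['ee_rot'],s['qvel'])
np.save('w1.npy',np.r_[p,s['ee_rot']]); snap('wrist','w1.png')
```

```text
1.35 [0.5093 0.2515 0.2509] [-179.9615   -0.0122   85.6787] [ 1.0279 -0.5683 -0.1123  0.0529 -0.0761  0.1484]
```

View pics/w1.png

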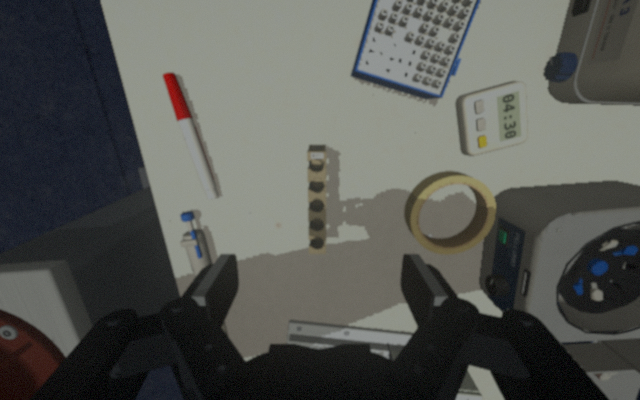

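The carrier runs along the image columns, x≈317, rows 146–255, with its left (+y) end face at the top. I'll zoom in to separate the end face from the top face.

Run:
```python
from h import *
im=cv2.imread('pics/w1.png')[135:265,280:360]
cv2.imwrite('pics/w1c.png',cv2.resize(im,None,fx=4.5,fy=4.5,interpolation=cv2.INTER_CUBIC))
w=np.load('w1.npy'); st=dict(position=w[:3],ee_rot=w[3:])
for z in (0,.058): print(z,onz('wrist',[(317,146),(317,165),(317,250),(317,255),(309,205),(326,205)],z,st))
```

```text
0 [[0.5093 0.2928 0.    ]
 [0.5076 0.2713 0.    ]
 [0.4993 0.1629 0.    ]
 [0.4987 0.1558 0.    ]
 [0.4943 0.2236 0.    ]
 [0.5147 0.2221 0.    ]]
0.058 [[0.5103 0.2998 0.058 ]
 [0.5089 0.2822 0.058 ]
 [0.5021 0.1934 0.058 ]
 [0.5016 0.1876 0.058 ]
 [0.498  0.2432 0.058 ]
 [0.5147 0.2419 0.058 ]]
```

View pics/w1c.png

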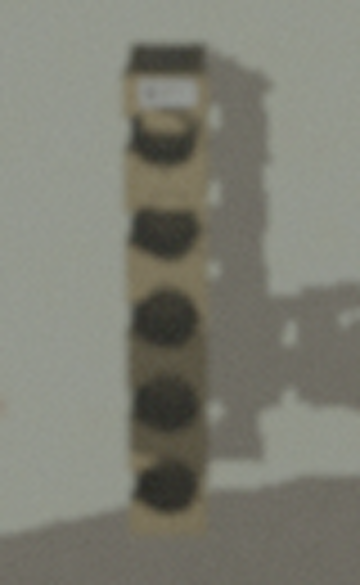

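Run:
```python
from h import *
go([.508,.270,.102],85.6)
```

```text
shift [ 18.   -2.5 149. ] turn [-0.    -0.     0.002] rows 3.600762268289804 0.015927752276274784
```

Request:
carry_out:
  commands:
    - [[18,-2.5,25],[0,0,0]]
    - [[18,-2.5,55],[0,0,0]]
    - [[18,-2.5,85],[0,0,0]]
    - [[18,-2.5,110],[0,0,0]]
    - [[18,-2.5,130],[0,0,0]]
    - [[18,-2.5,142],[0,0,0]]
    - [[18,-2.5,149],[0,0,0]]
    - [[18,-2.5,149],[0,0,0]]
    - [[18,-2.5,149],[0,0,0]]
  grip: 50

```text
clock: 2.15
position: [0.5091, 0.2695, 0.1029]
ee_rot: [179.9, -0.0, 85.6]
wrist_force: [0.6, -0.6, 0.4]
gripper_width: 0.0503
```

Request:
carry_out:
  commands:
    - [[0,0,0],[0,0,0]]
    - [[0,0,0],[0,0,0]]
    - [[0,0,0],[0,0,0]]
    - [[0,0,0],[0,0,0]]
    - [[0,0,0],[0,0,0]]
    - [[0,0,0],[0,0,0]]
    - [[0,0,0],[0,0,0]]
    - [[0,0,0],[0,0,0]]
    - [[0,0,0],[0,0,0]]
    - [[0,0,0],[0,0,0]]
  grip: 5
  grip_force: 50

```text
clock: 2.98
position: [0.5097, 0.2691, 0.1033]
ee_rot: [179.9, -0.0, 85.6]
wrist_force: [-0.7, -0.8, 6.8]
gripper_width: 0.0169
```

Request:
carry_out:
  commands:
    - [[0,0,-10],[0,0,0]]
    - [[0,0,-35],[0,0,0]]
    - [[0,0,-70],[0,0,0]]
    - [[0,0,-105],[0,0,0]]
    - [[0,0,-135],[0,0,0]]
    - [[0,0,-148],[0,0,0]]
    - [[0,0,-148],[0,0,0]]
    - [[0,0,-148],[0,0,0]]

```text
clock: 3.65
position: [0.5092, 0.269, 0.2504]
ee_rot: [179.9, -0.0, 85.6]
wrist_force: [0.1, -0.6, 0.0]
gripper_width: 0.017
```

Run:
```python
from h import *
p,s=pose(); print(p,s['ee_rot'],s['gripper_width'],s['wrist_force']); go([.48,.09,.25],169.2)
```

```text
[0.5092 0.269  0.2504] [179.9394  -0.0273  85.5835] 0.017027839394058254 [ 0.1242 -0.5832  0.0033]
shift [-180.7  -15.3    0.3] turn [ 0.001  0.    -1.459] rows 4.349790160924523 11.6782934420054
```

Request:
carry_out:
  commands:
    - [[-15,-1,0],[0,0,-0.12]]
    - [[-30,-2,0],[0,0,-0.24]]
    - [[-45,-4,0],[0,0,-0.36]]
    - [[-60,-5,0],[0,0,-0.48]]
    - [[-75,-6,0],[0,0,-0.6]]
    - [[-90,-8,0],[0,0,-0.72]]
    - [[-105,-9,0],[0,0,-0.84]]
    - [[-120,-10,0],[0,0,-0.96]]
    - [[-135,-11,0],[0,0,-1.08]]
    - [[-150,-13,0],[0,0,-1.2]]
    - [[-165,-14,0],[0,0,-1.32]]
    - [[-180,-15,0],[0,0,-1.42]]

```text
clock: 4.65
position: [0.4791, 0.09, 0.2477]
ee_rot: [-180.0, -0.2, 167.3]
wrist_force: [-1.1, -0.2, 0.2]
gripper_width: 0.0171
```

Request:
carry_out:
  commands:
    - [[0,0,0],[0,0,-0.039]]
    - [[0,0,0],[0,0,-0.039]]
    - [[0,0,0],[0,0,-0.039]]
    - [[0,0,0],[0,0,-0.039]]

```text
clock: 4.98
position: [0.4797, 0.091, 0.2489]
ee_rot: [-180.0, -0.1, 169.1]
wrist_force: [0.6, 0.5, 0.2]
gripper_width: 0.0167
```

Run:
```python
from h import *
p,s=pose(); print(s['clock'],p,s['ee_rot'],s['gripper_width'])
np.save('w2.npy',np.r_[p,s['ee_rot']]); snap('wrist','w2.png')
```

```text
4.9833 [0.4797 0.091  0.2489] [-179.9982   -0.0938  169.1071] 0.016690877824388606
```

View pics/w2.png

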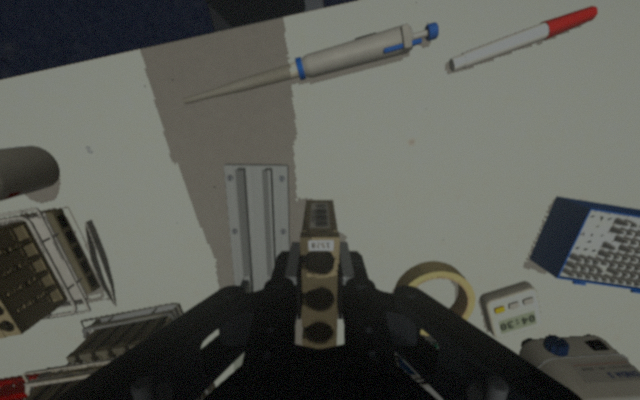

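The carrier is held upright and centred, at columns 303–337. The bay's near end is at row ≈165, columns 227–288, and its lane runs straight down the image. I'll zoom in on it.

Run:
```python
from h import *
im=cv2.imread('pics/w2.png')[155:295,215:305]
cv2.imwrite('pics/w2c.png',cv2.resize(im,None,fx=4.2,fy=4.2,interpolation=cv2.INTER_CUBIC))
g=cv2.cvtColor(cv2.imread('pics/w2.png'),cv2.COLOR_BGR2GRAY)
for r in (180,200,220,240,260): print(r,g[r-1:r+2,222:296].mean(0).astype(int).tolist())
```

```text
180 [93, 93, 94, 99, 101, 97, 92, 85, 87, 95, 98, 101, 102, 96, 87, 82, 79, 79, 79, 80, 78, 71, 65, 68, 88, 103, 108, 109, 109, 106, 105, 105, 106, 108, 106, 107, 107, 107, 107, 103, 94, 87, 83, 82, 84, 87, 96, 99, 89, 68, 75, 97, 105, 106, 107, 106, 104, 98, 89, 84, 85, 94, 99, 104, 102, 87, 82, 88, 93, 92, 93, 93, 93, 100]
200 [91, 92, 92, 92, 95, 101, 105, 105, 105, 106, 107, 108, 105, 104, 100, 93, 84, 81, 78, 79, 79, 78, 76, 67, 63, 81, 101, 107, 110, 110, 108, 106, 106, 107, 106, 107, 107, 107, 107, 106, 103, 97, 86, 79, 83, 83, 88, 96, 99, 84, 69, 82, 100, 107, 108, 106, 107, 106, 105, 106, 108, 109, 106, 107, 103, 96, 85, 82, 88, 90, 93, 92, 93, 100]
220 [93, 94, 93, 93, 93, 93, 96, 100, 104, 106, 106, 106, 106, 106, 105, 105, 100, 88, 82, 82, 79, 78, 77, 77, 69, 64, 73, 93, 104, 107, 109, 107, 107, 107, 107, 108, 107, 106, 107, 107, 106, 102, 93, 86, 83, 81, 82, 88, 96, 95, 82, 70, 81, 100, 105, 105, 106, 104, 105, 105, 106, 106, 106, 105, 104, 101, 87, 80, 88, 91, 92, 91, 91, 91]
240 [94, 94, 93, 94, 93, 92, 92, 91, 95, 101, 103, 107, 103, 105, 105, 106, 105, 103, 95, 85, 80, 81, 80, 79, 77, 71, 65, 67, 86, 99, 107, 107, 107, 106, 106, 106, 106, 107, 106, 107, 106, 104, 101, 94, 85, 82, 82, 83, 88, 94, 92, 73, 68, 86, 100, 105, 104, 104, 103, 103, 105, 107, 105, 103, 105, 100, 90, 80, 82, 87, 85, 86, 85, 86]
260 [92, 91, 90, 91, 91, 91, 91, 92, 92, 92, 96, 102, 104, 103, 104, 102, 103, 104, 103, 98, 90, 82, 80, 80, 78, 77, 75, 67, 63, 78, 98, 104, 106, 105, 102, 104, 105, 105, 105, 106, 105, 105, 105, 100, 93, 85, 81, 81, 83, 88, 93, 87, 65, 45, 36, 29, 27, 29, 29, 25, 24, 23, 23, 26, 27, 35, 40, 44, 45, 44, 45, 45, 47, 45]
```

View pics/w2c.png

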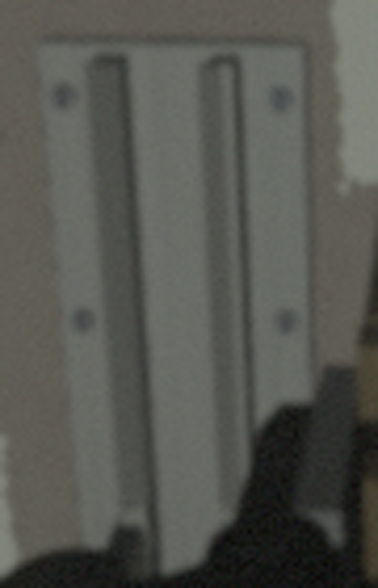

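Run:
```python
from h import *
w=np.load('w2.npy'); st=dict(position=w[:3],ee_rot=w[3:])
L=onz('wrist',[(225,180),(227.2,200),(228.3,220),(230,240),(232.3,260)],.008,st)[:,:2]
Rr=onz('wrist',[(286.7,180),(287.3,200),(287.4,220),(287.7,240)],.008,st)[:,:2]
a=[]
for P in(L,Rr):
    d=np.polyfit(P[:,0],P[:,1],1); print(np.degrees(np.arctan(d[0])),np.polyval(d,[.45,.5]),P[:,0]); a.append(d)
# direct-axis widths
near=onz('wrist',[(225,164.5),(287,164.5)],.008,st); print('near',near)
fl=onz('wrist',[(245.8,180),(261.8,180),(251,240),(265.5,240)],.008,st);print('floor',fl)
rl=onz('wrist',[(236.5,180),(269.5,180),(241,240),(272.5,240)],.028,st);print('lips28',rl)
# held carrier top end edge/cols at z
print('carrier',onz('wrist',[(302,238),(337,238)],w[2]-.102+.058,st))
```

```text
-11.835806870204644 [-0.0103 -0.0208] [0.4559 0.4792 0.5034 0.5289 0.5558]
-11.999654410571802 [0.0611 0.0505] [0.469  0.4923 0.5166 0.5421]
near [[ 0.4389 -0.0065  0.008 ]
 [ 0.4518  0.0612  0.008 ]]
floor [[ 0.4603  0.0115  0.008 ]
 [ 0.4637  0.0293  0.008 ]
 [ 0.5337 -0.0022  0.008 ]
 [ 0.537   0.015   0.008 ]]
lips28 [[ 0.4547  0.008   0.028 ]
 [ 0.4612  0.0423  0.028 ]
 [ 0.5231 -0.0063  0.028 ]
 [ 0.5298  0.0288  0.028 ]]
carrier [[0.4534 0.0895 0.2049]
 [0.4564 0.1048 0.2049]]
```

Run:
```python
from h import *
go([.4845,.0185,.165],168.1)
```

```text
shift [-18.4 -70.3  84.1] turn [-0.    -0.001  0.018] rows 2.6663461805075808 0.14492573822564164
```

Request:
carry_out:
  commands:
    - [[-6,-25,0],[0,0,0.006]]
    - [[-12,-50,0],[0,0,0.012]]
    - [[-18,-70,10],[0,0,0.018]]
    - [[-18,-70,30],[0,0,0.018]]
    - [[-18,-70,55],[0,0,0.018]]
    - [[-18,-70,75],[0,0,0.018]]
    - [[-18,-70,84],[0,0,0.018]]
    - [[-18,-70,84],[0,0,0.018]]
    - [[-18,-70,84],[0,0,0.018]]

```text
clock: 5.78
position: [0.4846, 0.0189, 0.1662]
ee_rot: [180.0, -0.0, 168.2]
wrist_force: [0.0, 0.2, 0.5]
gripper_width: 0.0169
```

Run:
```python
from h import *
p,s=pose(); print(s['clock'],p,s['ee_rot'],s['gripper_width'],s['wrist_force'])
np.save('w3.npy',np.r_[p,s['ee_rot']]); im=snap('wrist','w3.png')
snap('scene','s3.png')
a=cv2.imread('pics/w3.png')[0:400,220:420]; b=cv2.imread('pics/s3.png')[130:260,250:400]
cv2.imwrite('pics/c3.png',np.hstack([cv2.resize(a,(300,600)),cv2.resize(b,(500,433),interpolation=cv2.INTER_CUBIC)[:433].repeat(1,0) if False else cv2.copyMakeBorder(cv2.resize(b,(500,433),interpolation=cv2.INTER_CUBIC),0,167,0,0,cv2.BORDER_CONSTANT)]))
```

```text
5.7833 [0.4846 0.0189 0.1662] [179.9931  -0.0192 168.1629] 0.016892829083244094 [0.0088 0.1537 0.4644]
```

View pics/c3.png

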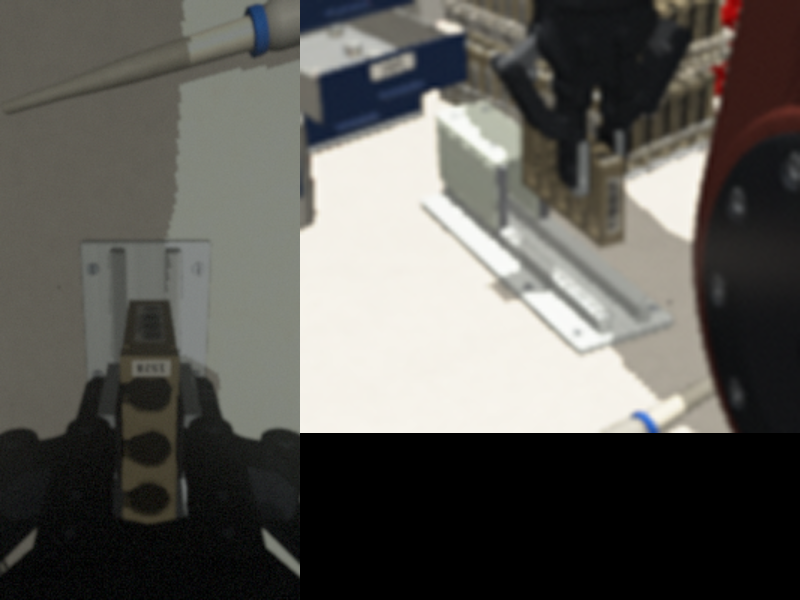

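The carrier hangs over the lane just short of the hood. The lane's mid line appears 1–2 mm to image left at the near end. I'll measure the edges numerically from this view.

Run:
```python
from h import *
g=cv2.cvtColor(cv2.imread('pics/w3.png'),cv2.COLOR_BGR2GRAY)
w=np.load('w3.npy'); st=dict(position=w[:3],ee_rot=w[3:])
for r in (168,176,184,192,200,215,230): print(r,g[r-1:r+2,268:372:1].mean(0).astype(int).tolist())
for c in (285,300,330,350): print(c,g[150:172,c-1:c+2].mean(1).astype(int).tolist())
```

```text
168 [92, 92, 92, 92, 89, 89, 99, 108, 108, 110, 108, 109, 110, 110, 111, 111, 109, 108, 107, 109, 109, 108, 107, 106, 98, 88, 78, 73, 70, 67, 65, 68, 67, 66, 74, 88, 101, 108, 111, 110, 112, 110, 108, 108, 107, 106, 108, 107, 109, 109, 107, 108, 108, 110, 109, 110, 109, 108, 108, 107, 104, 97, 86, 76, 79, 84, 85, 85, 88, 90, 96, 106, 113, 123, 129, 131, 132, 131, 131, 131, 132, 131, 133, 131, 132, 132, 132, 132, 132, 133, 131, 129, 127, 129, 132, 132, 131, 131, 132, 131, 132, 131, 131, 132]
176 [93, 93, 94, 92, 93, 91, 95, 101, 105, 104, 98, 93, 86, 82, 84, 86, 91, 97, 103, 107, 108, 107, 106, 102, 96, 95, 88, 84, 82, 81, 80, 81, 80, 80, 82, 87, 99, 107, 112, 109, 111, 109, 107, 108, 105, 107, 108, 108, 108, 109, 108, 108, 109, 110, 109, 108, 108, 108, 108, 106, 104, 97, 88, 84, 86, 93, 103, 108, 111, 114, 119, 122, 123, 124, 128, 130, 132, 132, 131, 129, 127, 124, 120, 115, 111, 117, 121, 125, 129, 130, 129, 125, 122, 127, 131, 131, 133, 131, 132, 132, 131, 132, 130, 131]
184 [92, 93, 94, 95, 90, 88, 89, 97, 107, 108, 107, 106, 103, 103, 104, 107, 108, 108, 107, 108, 107, 109, 107, 
[... 2020 characters left out ...]
39, 42, 42, 43, 43, 40, 42, 40, 42, 40, 42, 43, 42, 40, 41, 43, 43, 42, 43, 45, 45, 41, 43, 43, 44, 44, 48, 50, 59, 83, 108, 118, 121, 127, 131, 131, 131, 130, 131, 131, 131, 131, 131, 131, 132, 130, 131, 130, 128, 122, 121, 127, 130, 131, 130, 129, 130, 130, 131, 131, 131, 133, 131, 130]
285 [93, 92, 93, 93, 94, 94, 94, 94, 90, 83, 75, 83, 96, 104, 106, 109, 109, 109, 107, 108, 108, 107]
300 [93, 92, 92, 92, 93, 92, 92, 94, 89, 82, 77, 84, 97, 102, 96, 78, 64, 61, 66, 74, 77, 81]
330 [94, 94, 95, 98, 102, 100, 98, 102, 105, 99, 87, 93, 111, 117, 110, 99, 89, 83, 87, 90, 93, 90]
350 [130, 130, 131, 131, 132, 132, 131, 129, 126, 114, 103, 116, 128, 132, 131, 131, 133, 132, 131, 132, 133, 132]
```

Base edges centre on column 317.4, with the lane parallel to the tool. The carrier's underside extrapolates to about 318, so the offset is under 1 mm. Lowering now.

Request:
carry_out:
  commands:
    - [[0,-0.7,15],[0,0,0]]
    - [[0,-0.7,28],[0,0,0]]
    - [[0,-0.7,36],[0,0,0]]
    - [[0,-0.7,42],[0,0,0]]
    - [[0,-0.7,46],[0,0,0]]
    - [[0,-0.7,49],[0,0,0]]
    - [[0,-0.7,51],[0,0,0]]
    - [[0,-0.7,51],[0,0,0]]
    - [[0,-0.7,51],[0,0,0]]

```text
clock: 6.63
position: [0.4846, 0.0178, 0.1152]
ee_rot: [180.0, 0.0, 168.2]
wrist_force: [-0.2, -0.0, -0.7]
gripper_width: 0.0169
```

Request:
carry_out:
  commands:
    - [[0,0,1],[0,0,0]]
    - [[0,0,2],[0,0,0]]
    - [[0,0,3],[0,0,0]]
    - [[0,0,3],[0,0,0]]
    - [[0,0,3],[0,0,0]]

```text
clock: 7.05
position: [0.4845, 0.0179, 0.1118]
ee_rot: [180.0, -0.0, 168.2]
wrist_force: [-0.1, -1.0, -1.1]
gripper_width: 0.0163
```

Request:
carry_out:
  commands:
    - [[0,0,0.5],[0,0,0]]
    - [[0,0,1],[0,0,0]]
    - [[0,0,1],[0,0,0]]
    - [[0,0,1],[0,0,0]]

```text
clock: 7.38
position: [0.4846, 0.0178, 0.1113]
ee_rot: [-180.0, 0.0, 168.1]
wrist_force: [-3.1, -1.1, 5.8]
gripper_width: 0.0169
```

Request:
carry_out:
  commands:
    - [[0,0,0.5],[0,0,0]]
    - [[0,0,1],[0,0,0]]
    - [[0,0,1],[0,0,0]]
    - [[0,0,1],[0,0,0]]

```text
clock: 7.72
position: [0.4846, 0.0178, 0.1112]
ee_rot: [-180.0, 0.0, 168.2]
wrist_force: [-7.9, 0.8, 14.7]
gripper_width: 0.0169
```

Request:
carry_out:
  commands:
    - [[0,0,-0.8],[0,0,0]]
    - [[0,0,-0.8],[0,0,0]]
    - [[0,0,-0.8],[0,0,0]]
    - [[0,0,-0.8],[0,0,0]]

```text
clock: 8.05
position: [0.4846, 0.0178, 0.1112]
ee_rot: [-180.0, 0.0, 168.2]
wrist_force: [-3.4, -0.7, 8.2]
gripper_width: 0.017
```

Request:
carry_out:
  commands:
    - [[-1.5,0,0],[0,0,0]]
    - [[-3,0,0],[0,0,0]]
    - [[-4.5,0,0],[0,0,0]]
    - [[-6,0,0],[0,0,0]]
    - [[-7.5,0,0],[0,0,0]]
    - [[-9,0,0],[0,0,0]]
    - [[-10,0,0],[0,0,0]]
    - [[-10,0,0],[0,0,0]]
    - [[-10,0,0],[0,0,0]]

```text
clock: 8.8
position: [0.4944, 0.0158, 0.1113]
ee_rot: [180.0, 0.0, 168.2]
wrist_force: [-4.8, -0.4, 8.6]
gripper_width: 0.0167
```

Request:
carry_out:
  commands:
    - [[-1.5,0,-0.4],[0,0,0]]
    - [[-3,0,-0.4],[0,0,0]]
    - [[-4.5,0,-0.4],[0,0,0]]
    - [[-6,0,-0.4],[0,0,0]]
    - [[-7.5,0,-0.4],[0,0,0]]
    - [[-9,0,-0.4],[0,0,0]]
    - [[-10.5,0,-0.4],[0,0,0]]
    - [[-12,0,-0.4],[0,0,0]]
    - [[-13,0,-0.4],[0,0,0]]
    - [[-14,0,-0.4],[0,0,0]]
    - [[-14,0,-0.4],[0,0,0]]
    - [[-14,0,-0.4],[0,0,0]]

```text
clock: 9.8
position: [0.5081, 0.0129, 0.1113]
ee_rot: [180.0, 0.0, 168.2]
wrist_force: [-3.3, -0.6, 6.2]
gripper_width: 0.0167
```

Request:
carry_out:
  commands:
    - [[-1,0,0],[0,0,0]]
    - [[-2,0,0],[0,0,0]]
    - [[-3,0,0],[0,0,0]]
    - [[-4,0,0],[0,0,0]]
    - [[-5,0,0],[0,0,0]]
    - [[-6,0,0],[0,0,0]]
    - [[-7,0,0],[0,0,0]]
    - [[-8,0,0],[0,0,0]]
    - [[-9,0,0],[0,0,0]]
    - [[-10,0,0],[0,0,0]]
    - [[-10,0,0],[0,0,0]]
    - [[-10,0,0],[0,0,0]]

```text
clock: 10.8
position: [0.5179, 0.0109, 0.1113]
ee_rot: [180.0, 0.0, 168.2]
wrist_force: [-2.2, -0.0, 5.7]
gripper_width: 0.0171
```

Request:
carry_out:
  commands:
    - [[-1,0,0],[0,0,0]]
    - [[-2,0,0],[0,0,0]]
    - [[-3,0,0],[0,0,0]]
    - [[-4,0,0],[0,0,0]]
    - [[-5,0,0],[0,0,0]]
    - [[-6,0,0],[0,0,0]]
    - [[-7,0,0],[0,0,0]]
    - [[-8,0,0],[0,0,0]]
    - [[-9,0,0],[0,0,0]]
    - [[-10,0,0],[0,0,0]]
    - [[-10,0,0],[0,0,0]]
    - [[-10,0,0],[0,0,0]]

```text
clock: 11.8
position: [0.5275, 0.0087, 0.1113]
ee_rot: [-180.0, -0.0, 168.1]
wrist_force: [-4.9, -0.6, 6.9]
gripper_width: 0.0167
```

Request:
carry_out:
  commands:
    - [[-1,0,0],[0,0,0]]
    - [[-2,0,0],[0,0,0]]
    - [[-3,0,0],[0,0,0]]
    - [[-4,0,0],[0,0,0]]
    - [[-5,0,0],[0,0,0]]
    - [[-6,0,0],[0,0,0]]
    - [[-7,0,0],[0,0,0]]
    - [[-8,0,0],[0,0,0]]
    - [[-8,0,0],[0,0,0]]
    - [[-8,0,0],[0,0,0]]

```text
clock: 12.63
position: [0.5354, 0.007, 0.1113]
ee_rot: [-180.0, -0.0, 168.1]
wrist_force: [-3.9, -1.6, 6.6]
gripper_width: 0.017
```

Request:
carry_out:
  commands:
    - [[-0.5,0,-0.3],[0,0,0]]
    - [[-1,0,-0.3],[0,0,0]]
    - [[-1.5,0,-0.3],[0,0,0]]
    - [[-2,0,-0.3],[0,0,0]]
    - [[-2.5,0,-0.3],[0,0,0]]
    - [[-3,0,-0.3],[0,0,0]]
    - [[-3,0,-0.3],[0,0,0]]

```text
clock: 13.22
position: [0.5384, 0.0065, 0.1113]
ee_rot: [180.0, 0.0, 168.1]
wrist_force: [-2.5, -2.2, 1.6]
gripper_width: 0.017
```

Request:
carry_out:
  commands:
    - [[-0.5,0,0],[0,0,0]]
    - [[-1,0,0],[0,0,0]]
    - [[-1.5,0,0],[0,0,0]]
    - [[-2,0,0],[0,0,0]]
    - [[-2.5,0,0],[0,0,0]]
    - [[-3,0,0],[0,0,0]]
    - [[-3,0,0],[0,0,0]]

```text
clock: 13.8
position: [0.5414, 0.0059, 0.1113]
ee_rot: [180.0, 0.0, 168.2]
wrist_force: [-1.6, -2.9, -0.6]
gripper_width: 0.0171
```

Request:
carry_out:
  commands:
    - [[-0.5,0,0],[0,0,0]]
    - [[-1,0,0],[0,0,0]]
    - [[-1.5,0,0],[0,0,0]]
    - [[-2,0,0],[0,0,0]]
    - [[-2.5,0,0],[0,0,0]]
    - [[-3,0,0],[0,0,0]]
    - [[-3,0,0],[0,0,0]]

```text
clock: 14.38
position: [0.5444, 0.0053, 0.1114]
ee_rot: [180.0, 0.0, 168.2]
wrist_force: [-1.3, -2.5, -1.0]
gripper_width: 0.0172
```

Request:
carry_out:
  commands:
    - [[-0.5,0,0],[0,0,0]]
    - [[-1,0,0],[0,0,0]]
    - [[-1.5,0,0],[0,0,0]]
    - [[-2,0,0],[0,0,0]]
    - [[-2.5,0,0],[0,0,0]]
    - [[-2.5,0,0],[0,0,0]]

```text
clock: 14.88
position: [0.5468, 0.0048, 0.1114]
ee_rot: [180.0, 0.0, 168.2]
wrist_force: [-0.6, -2.9, -1.4]
gripper_width: 0.0172
```

Request:
carry_out:
  commands:
    - [[-0.5,0,0],[0,0,0]]
    - [[-1,0,0],[0,0,0]]
    - [[-1.5,0,0],[0,0,0]]
    - [[-2,0,0],[0,0,0]]
    - [[-2.5,0,0],[0,0,0]]
    - [[-2.5,0,0],[0,0,0]]

```text
clock: 15.38
position: [0.5493, 0.0043, 0.1114]
ee_rot: [180.0, 0.0, 168.2]
wrist_force: [-1.3, -2.0, -0.4]
gripper_width: 0.017
```

Request:
carry_out:
  commands:
    - [[-0.5,0,0],[0,0,0]]
    - [[-1,0,0],[0,0,0]]
    - [[-1.5,0,0],[0,0,0]]
    - [[-2,0,0],[0,0,0]]
    - [[-2.5,0,0],[0,0,0]]
    - [[-2.5,0,0],[0,0,0]]

```text
clock: 15.88
position: [0.5517, 0.0037, 0.1114]
ee_rot: [180.0, 0.0, 168.1]
wrist_force: [-0.9, -1.7, -0.3]
gripper_width: 0.017
```

Request:
carry_out:
  commands:
    - [[-0.5,0,0],[0,0,0]]
    - [[-1,0,0],[0,0,0]]
    - [[-1.5,0,0],[0,0,0]]
    - [[-2,0,0],[0,0,0]]
    - [[-2.5,0,0],[0,0,0]]
    - [[-2.5,0,0],[0,0,0]]

```text
clock: 16.38
position: [0.5542, 0.0032, 0.1114]
ee_rot: [180.0, 0.0, 168.2]
wrist_force: [-0.1, -2.8, -1.0]
gripper_width: 0.0173
```

Request:
carry_out:
  commands:
    - [[-0.5,0,0],[0,0,0]]
    - [[-1,0,0],[0,0,0]]
    - [[-1.5,0,0],[0,0,0]]
    - [[-2,0,0],[0,0,0]]
    - [[-2.5,0,0],[0,0,0]]
    - [[-2.5,0,0],[0,0,0]]

```text
clock: 16.88
position: [0.5566, 0.0027, 0.1114]
ee_rot: [180.0, 0.0, 168.2]
wrist_force: [-2.1, -3.1, -1.3]
gripper_width: 0.0169
```

Request:
carry_out:
  commands:
    - [[-0.5,0,0],[0,0,0]]
    - [[-1,0,0],[0,0,0]]
    - [[-1.5,0,0],[0,0,0]]
    - [[-2,0,0],[0,0,0]]
    - [[-2.5,0,0],[0,0,0]]
    - [[-2.5,0,0],[0,0,0]]

```text
clock: 17.38
position: [0.559, 0.0022, 0.1114]
ee_rot: [180.0, 0.0, 168.1]
wrist_force: [-2.1, -2.9, -1.0]
gripper_width: 0.0172
```

Request:
carry_out:
  commands:
    - [[-0.5,0,0],[0,0,0]]
    - [[-1,0,0],[0,0,0]]
    - [[-1.5,0,0],[0,0,0]]
    - [[-2,0,0],[0,0,0]]
    - [[-2.5,0,0],[0,0,0]]
    - [[-2.5,0,0],[0,0,0]]

```text
clock: 17.88
position: [0.5614, 0.0017, 0.1114]
ee_rot: [180.0, 0.0, 168.1]
wrist_force: [-0.9, -2.5, -1.4]
gripper_width: 0.0172
```

Request:
carry_out:
  commands:
    - [[-0.5,0,0],[0,0,0]]
    - [[-1,0,0],[0,0,0]]
    - [[-1.5,0,0],[0,0,0]]
    - [[-2,0,0],[0,0,0]]
    - [[-2.5,0,0],[0,0,0]]
    - [[-2.5,0,0],[0,0,0]]

```text
clock: 18.38
position: [0.5639, 0.0012, 0.1114]
ee_rot: [180.0, 0.0, 168.1]
wrist_force: [-2.0, -2.7, -1.1]
gripper_width: 0.0173
```

Request:
carry_out:
  commands:
    - [[-0.5,0,0],[0,0,0]]
    - [[-1,0,0],[0,0,0]]
    - [[-1.5,0,0],[0,0,0]]
    - [[-2,0,0],[0,0,0]]
    - [[-2.5,0,0],[0,0,0]]
    - [[-2.5,0,0],[0,0,0]]

```text
clock: 18.88
position: [0.5658, 0.0008, 0.1113]
ee_rot: [180.0, -0.1, 168.2]
wrist_force: [-5.7, -1.4, 1.8]
gripper_width: 0.0173
```

Run:
```python
from h import *
p,s=pose(); print(s['clock'],p,s['wrist_force'],s['gripper_width'])
np.save('w4.npy',np.r_[p,s['ee_rot']]); snap('wrist','w4.png'); snap('scene','s4.png')
a=cv2.imread('pics/w4.png')[:,220:420]; b=cv2.imread('pics/s4.png')[130:260,250:400]
cv2.imwrite('pics/c4.png',np.hstack([cv2.resize(a,(300,600)),cv2.copyMakeBorder(cv2.resize(b,(500,433),interpolation=cv2.INTER_CUBIC),0,167,0,0,cv2.BORDER_CONSTANT)]))
```

```text
18.8833 [0.5658 0.0008 0.1113] [-5.722  -1.3999  1.8401] 0.017318357020971505
```

View pics/c4.png

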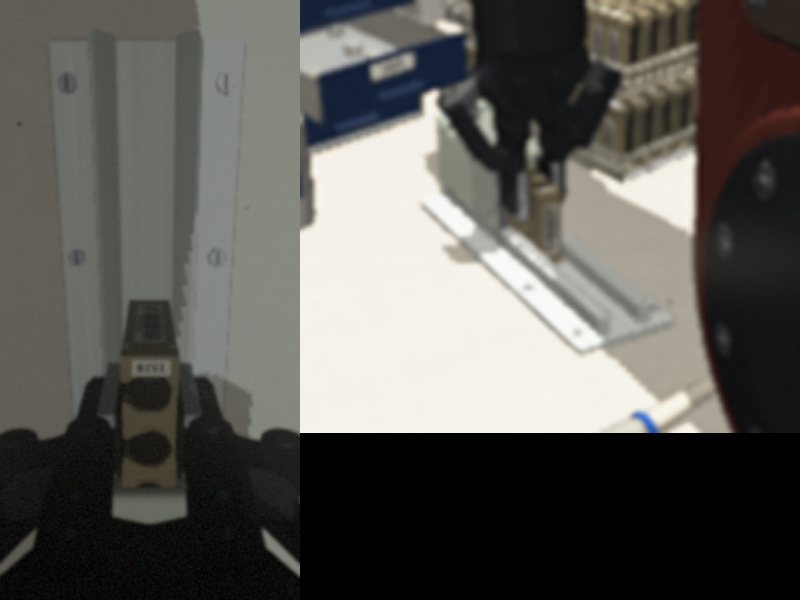

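Run:
```python
from h import *
w=np.load('w4.npy'); st=dict(position=w[:3],ee_rot=w[3:])
A=R.from_euler('xyz',w[3:],degrees=True)
f=lambda r,z: A.inv().apply(onz('wrist',[(319,r)],z,st)-w[:3])*1000
print('rear top',f(360/1.5,.066),'rear bottom',f(300/1.5,.008),'mouth at carrier top seen under roof edge',f(487/1.5,.077),'near end',f(40/1.5,.008))
```

```text
rear top [[23.8777  1.1706 45.314 ]] rear bottom [[ 24.1896   1.1373 103.3145]] mouth at carrier top seen under roof edge [[-13.1016   1.2039  34.2672]] near end [[122.2042   1.0658 103.4386]]
```

Request:
carry_out:
  commands:
    - [[-0.3,0,0],[0,0,0]]
    - [[-0.6,0,0],[0,0,0]]
    - [[-0.6,0,0],[0,0,0]]

```text
clock: 19.23
position: [0.5661, 0.0008, 0.1113]
ee_rot: [-180.0, -0.1, 168.2]
wrist_force: [-7.7, -2.1, 2.4]
gripper_width: 0.0171
```

Force rises about 6 N per mm of actual motion, which fits the rubber stop rather than fingers against the hood. I'll keep pressing in small steps.

Request:
carry_out:
  commands:
    - [[-0.4,0,0],[0,0,0]]
    - [[-0.8,0,0],[0,0,0]]
    - [[-1.2,0,0],[0,0,0]]
    - [[-1.2,0,0],[0,0,0]]

```text
clock: 19.57
position: [0.5668, 0.0007, 0.1113]
ee_rot: [-180.0, -0.2, 168.2]
wrist_force: [-10.3, -1.2, 6.4]
gripper_width: 0.0168
```

Request:
carry_out:
  commands:
    - [[-0.4,0,0],[0,0,0]]
    - [[-0.8,0,0],[0,0,0]]
    - [[-1.2,0,0],[0,0,0]]
    - [[-1.2,0,0],[0,0,0]]

```text
clock: 19.9
position: [0.5674, 0.0005, 0.1113]
ee_rot: [-180.0, -0.2, 168.2]
wrist_force: [-15.5, -0.4, 8.8]
gripper_width: 0.017
```

Request:
carry_out:
  commands:
    - [[-0.3,0,0],[0,0,0]]
    - [[-0.5,0,0],[0,0,0]]
    - [[-0.5,0,0],[0,0,0]]
    - [[-0.5,0,0],[0,0,0]]
    - [[-0.5,0,0],[0,0,0]]

```text
clock: 20.32
position: [0.5676, 0.0005, 0.1113]
ee_rot: [-180.0, -0.3, 168.2]
wrist_force: [-16.9, -1.1, 11.2]
gripper_width: 0.0168
```

Request:
carry_out:
  commands:
    - [[0.6,0,0],[0,0,0]]
    - [[1.2,0,0],[0,0,0]]
    - [[1.8,0,0],[0,0,0]]
    - [[1.8,0,0],[0,0,0]]

```text
clock: 20.65
position: [0.5668, 0.0006, 0.1113]
ee_rot: [-180.0, -0.1, 168.2]
wrist_force: [-9.1, -0.4, 6.0]
gripper_width: 0.0171
```

Request:
carry_out:
  commands:
    - [[0.4,0,0],[0,0,0]]
    - [[0.8,0,0],[0,0,0]]
    - [[0.8,0,0],[0,0,0]]

```text
clock: 20.9
position: [0.5664, 0.0007, 0.1113]
ee_rot: [-180.0, -0.1, 168.2]
wrist_force: [-7.4, -1.6, 3.8]
gripper_width: 0.0172
```

Request:
carry_out:
  commands:
    - [[0,0,0],[0,0,0]]
    - [[0,0,0],[0,0,0]]
    - [[0,0,0],[0,0,0]]
    - [[0,0,0],[0,0,0]]
    - [[0,0,0],[0,0,0]]
    - [[0,0,0],[0,0,0]]
  grip: 45

```text
clock: 21.4
position: [0.5672, 0.0006, 0.1115]
ee_rot: [180.0, 0.0, 168.2]
wrist_force: [-0.9, 1.0, -0.6]
gripper_width: 0.0445
```

Run:
```python
from h import *
p,s=pose(); print(s['clock'],p,s['wrist_force'],s['gripper_width'],s['ee_rot'])
snap('wrist','w5.png')
```

```text
21.4 [0.5672 0.0006 0.1115] [-0.9229  1.0072 -0.565 ] 0.04451695984617336 [179.9824   0.0188 168.1575]
```

Request:
carry_out:
  commands:
    - [[0,0,-5],[0,0,0]]
    - [[0,0,-15],[0,0,0]]
    - [[0,0,-35],[0,0,0]]
    - [[5,0,-60],[0,0,0]]
    - [[10,0,-90],[0,0,0]]
    - [[15,0,-115],[0,0,0]]
    - [[20,0,-130],[0,0,0]]
    - [[20,0,-135],[0,0,0]]
    - [[20,0,-135],[0,0,0]]
    - [[20,0,-135],[0,0,0]]

```text
clock: 22.28
position: [0.5476, 0.0046, 0.246]
ee_rot: [180.0, -0.0, 168.1]
wrist_force: [-0.1, 0.0, 0.4]
gripper_width: 0.0454
```

Run:
```python
from h import *
p,s=pose(); print(s['clock'],p,s['ee_rot'],s['wrist_force'])
np.save('w6.npy',np.r_[p,s['ee_rot']]); snap('wrist','w6.png'); snap('scene','s6.png')
a=cv2.imread('pics/w6.png')[60:360,230:410]; b=cv2.imread('pics/s6.png')[130:260,250:400]; c=cv2.imread('pics/w5.png')[180:340,270:370]
E=cv2.copyMakeBorder
cv2.imwrite('pics/c6.png',np.hstack([cv2.resize(a,(300,500)),cv2.resize(b,(300,500)),cv2.resize(c,(200,500))]))
```

```text
22.2833 [0.5476 0.0046 0.246 ] [179.9951  -0.002  168.1477] [-0.0978  0.0424  0.3566]
```

View pics/c6.png

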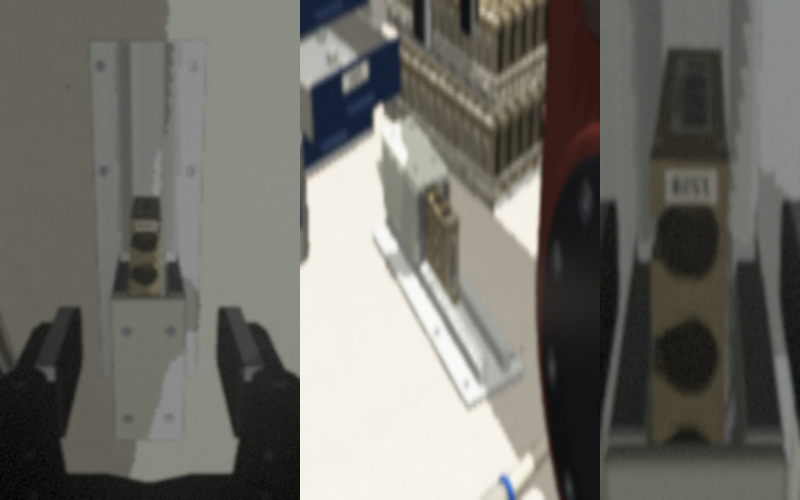

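The carrier stands in the hood and is released. The rear edge may have shifted back slightly relative to the earlier picture, so I'll compare the edges numerically.

Run:
```python
from h import *
for n in('w3','w4','w5','w6'):
    g=cv2.cvtColor(cv2.imread(f'pics/{n}.png'),cv2.COLOR_BGR2GRAY); r0=165 if n=='w6' else 190
    print(n,r0,g[r0:r0+60,314:324].mean(1).astype(int).tolist())
```

```text
w3 190 [107, 107, 108, 107, 108, 107, 108, 108, 104, 91, 70, 50, 47, 50, 48, 46, 46, 49, 48, 43, 39, 36, 39, 40, 41, 39, 37, 36, 38, 41, 42, 42, 40, 41, 41, 45, 48, 52, 47, 43, 41, 41, 41, 41, 40, 42, 46, 57, 68, 79, 95, 104, 97, 87, 83, 83, 84, 89, 97, 101]
w4 190 [110, 108, 109, 109, 109, 108, 108, 109, 105, 92, 70, 51, 48, 51, 50, 47, 48, 50, 48, 46, 40, 39, 40, 40, 41, 39, 39, 37, 39, 42, 42, 41, 41, 41, 42, 46, 50, 52, 47, 43, 41, 42, 42, 41, 41, 43, 47, 58, 70, 82, 98, 106, 100, 89, 86, 85, 87, 91, 101, 104]
w5 190 [111, 111, 112, 110, 105, 87, 61, 49, 52, 52, 47, 48, 50, 49, 45, 40, 38, 40, 41, 43, 41, 40, 41, 40, 41, 43, 41, 39, 38, 42, 50, 55, 52, 46, 44, 43, 44, 43, 42, 44, 48, 56, 67, 80, 98, 108, 102, 92, 91, 91, 91, 94, 101, 106, 96, 74, 49, 39, 37, 34]
w6 165 [119, 119, 118, 119, 119, 119, 121, 120, 121, 121, 119, 114, 97, 75, 56, 52, 49, 49, 48, 48, 50, 51, 52, 50, 49, 53, 67, 86, 99, 101, 98, 101, 103, 90, 66, 52, 49, 48, 45, 42, 41, 42, 42, 43, 47, 56, 69, 79, 79, 79, 79, 77, 74, 68, 63, 57, 50, 46, 43, 41]
```

Run:
```python
from h import *
w4=np.load('w4.npy'); w6=np.load('w6.npy'); u=np.array([np.cos(np.radians(-11.85)),np.sin(np.radians(-11.85)),0])
s4=dict(position=w4[:3],ee_rot=w4[3:]); s5=dict(position=[.5672,.0006,.1115],ee_rot=[179.98,.02,168.16]); s6=dict(position=w6[:3],ee_rot=w6[3:])
for n,s,rb,rt in(('w4',s4,199.6,241),('w5',s5,195.2,235.1),('w6',s6,178,194)):
    print(n,onz('wrist',[(319,rb)],.008,s)@u,onz('wrist',[(319,rt)],.066,s)@u)
```

```text
w4 [0.529] [0.5301]
w5 [0.5276] [0.5288]
w6 [0.5283] [0.5296]
```

The grip did not slip on the way in (w3 and w4 match). After release the rear edge is 0.6–1.3 mm further back, so the gap to the plate is probably under 1 mm but not certain. A gentle push on the rear end with closed fingertips will make sure it is home.

Request:
carry_out:
  commands:
    - [[15,0,0],[0,0,0]]
    - [[31,0,0],[0,0,0]]
    - [[31,0,15],[0,0,0]]
    - [[31,0,45],[0,0,0]]
    - [[31,0,75],[0,0,0]]
    - [[31,0,100],[0,0,0]]
    - [[31,0,118],[0,0,0]]
    - [[31,0,128],[0,0,0]]
    - [[31,0,132],[0,0,0]]
    - [[31,0,132],[0,0,0]]
    - [[31,0,132],[0,0,0]]
  grip: 0
  grip_force: 30

```text
clock: 23.3
position: [0.5176, 0.0109, 0.1151]
ee_rot: [180.0, 0.0, 168.1]
wrist_force: [-0.4, 0.5, 0.8]
gripper_width: 0.0003
```

Request:
carry_out:
  commands:
    - [[-1,0,0],[0,0,0]]
    - [[-2,0,0],[0,0,0]]
    - [[-3,0,0],[0,0,0]]
    - [[-4,0,0],[0,0,0]]
    - [[-5,0,0],[0,0,0]]
    - [[-6,0,0],[0,0,0]]
    - [[-7,0,0],[0,0,0]]
    - [[-8,0,0],[0,0,0]]
    - [[-8,0,0],[0,0,0]]
    - [[-8,0,0],[0,0,0]]

```text
clock: 24.13
position: [0.525, 0.0093, 0.1144]
ee_rot: [180.0, -0.0, 168.1]
wrist_force: [0.9, 0.1, -0.6]
gripper_width: 0.0001
```

Request:
carry_out:
  commands:
    - [[-0.5,0,0],[0,0,0]]
    - [[-1,0,0],[0,0,0]]
    - [[-1.5,0,0],[0,0,0]]
    - [[-2,0,0],[0,0,0]]
    - [[-2.5,0,0],[0,0,0]]
    - [[-3,0,0],[0,0,0]]
    - [[-3.5,0,0],[0,0,0]]
    - [[-4,0,0],[0,0,0]]
    - [[-4,0,0],[0,0,0]]

```text
clock: 24.88
position: [0.529, 0.0085, 0.1144]
ee_rot: [180.0, 0.0, 168.1]
wrist_force: [0.5, -0.8, -0.1]
gripper_width: -0.0003
```

Request:
carry_out:
  commands:
    - [[-0.5,0,0],[0,0,0]]
    - [[-1,0,0],[0,0,0]]
    - [[-1.5,0,0],[0,0,0]]
    - [[-2,0,0],[0,0,0]]
    - [[-2,0,0],[0,0,0]]

```text
clock: 25.3
position: [0.5305, 0.0082, 0.1142]
ee_rot: [180.0, -0.1, 168.1]
wrist_force: [-3.4, 0.9, 1.2]
gripper_width: 0.0004
```

Request:
carry_out:
  commands:
    - [[-0.4,0,0],[0,0,0]]
    - [[-0.8,0,0],[0,0,0]]
    - [[-1.2,0,0],[0,0,0]]
    - [[-1.2,0,0],[0,0,0]]

```text
clock: 25.63
position: [0.5313, 0.0081, 0.1142]
ee_rot: [-180.0, -0.1, 168.2]
wrist_force: [-7.0, 2.0, 4.4]
gripper_width: 0.0004
```

Request:
carry_out:
  commands:
    - [[-0.4,0,0],[0,0,0]]
    - [[-0.8,0,0],[0,0,0]]
    - [[-1.2,0,0],[0,0,0]]
    - [[-1.2,0,0],[0,0,0]]

```text
clock: 25.97
position: [0.532, 0.008, 0.1142]
ee_rot: [-180.0, -0.2, 168.2]
wrist_force: [-10.9, 2.0, 7.2]
gripper_width: 0.0001
```

Request:
carry_out:
  commands:
    - [[-0.4,0,0],[0,0,0]]
    - [[-0.8,0,0],[0,0,0]]
    - [[-1.3,0,0],[0,0,0]]
    - [[-1.3,0,0],[0,0,0]]
    - [[-1.3,0,0],[0,0,0]]

```text
clock: 26.38
position: [0.5326, 0.0079, 0.1141]
ee_rot: [-180.0, -0.3, 168.2]
wrist_force: [-15.1, 1.9, 9.2]
gripper_width: 0.0003
```

Request:
carry_out:
  commands:
    - [[0.5,0,0],[0,0,0]]
    - [[1,0,0],[0,0,0]]
    - [[1.5,0,0],[0,0,0]]
    - [[2,0,0],[0,0,0]]
    - [[2.5,0,0],[0,0,0]]
    - [[3,0,0],[0,0,0]]
    - [[4,0,0],[0,0,0]]
    - [[5,0,0],[0,0,0]]
    - [[8,0,0],[0,0,0]]
    - [[12,0,0],[0,0,0]]
    - [[16,0,0],[0,0,0]]
    - [[20,0,0],[0,0,0]]

```text
clock: 27.38
position: [0.5146, 0.0116, 0.1145]
ee_rot: [180.0, 0.0, 168.2]
wrist_force: [1.0, 1.1, 0.9]
gripper_width: -0.0003
```

Request:
carry_out:
  commands:
    - [[0,0,-10],[0,0,0]]
    - [[0,0,-35],[0,0,0]]
    - [[-10,0,-65],[0,0,0]]
    - [[-20,0,-95],[0,0,0]]
    - [[-30,0,-120],[0,0,0]]
    - [[-36,0,-132],[0,0,0]]
    - [[-36,0,-132],[0,0,0]]
    - [[-36,0,-132],[0,0,0]]
    - [[-36,0,-132],[0,0,0]]

```text
clock: 28.13
position: [0.5495, 0.0043, 0.2455]
ee_rot: [180.0, -0.1, 168.2]
wrist_force: [-0.2, -0.1, -0.3]
gripper_width: 0.0
```

Run:
```python
from h import *
p,s=pose(); print(s['clock'],p,s['ee_rot'],s['wrist_force'])
snap('wrist','w7.png'); snap('scene','s7.png')
g=cv2.cvtColor(cv2.imread('pics/w7.png'),cv2.COLOR_BGR2GRAY)
print(g[165:225,314:324].mean(1).astype(int).tolist())
a=cv2.imread('pics/w7.png')[60:360,230:410]; b=cv2.imread('pics/s7.png')[130:400,150:450]
cv2.imwrite('pics/c7.png',np.hstack([cv2.resize(a,(300,500)),cv2.resize(b,(500,500))]))
```

```text
28.1333 [0.5495 0.0043 0.2455] [179.9933  -0.0842 168.1552] [-0.2397 -0.0814 -0.3134]
[123, 122, 122, 123, 121, 123, 124, 124, 124, 124, 120, 108, 87, 64, 55, 52, 50, 52, 50, 52, 53, 54, 54, 51, 54, 68, 89, 103, 104, 101, 104, 105, 93, 70, 55, 52, 50, 47, 44, 44, 43, 42, 45, 48, 57, 69, 78, 81, 82, 81, 79, 77, 72, 64, 58, 53, 48, 44, 41, 41]
```

View pics/c7.png

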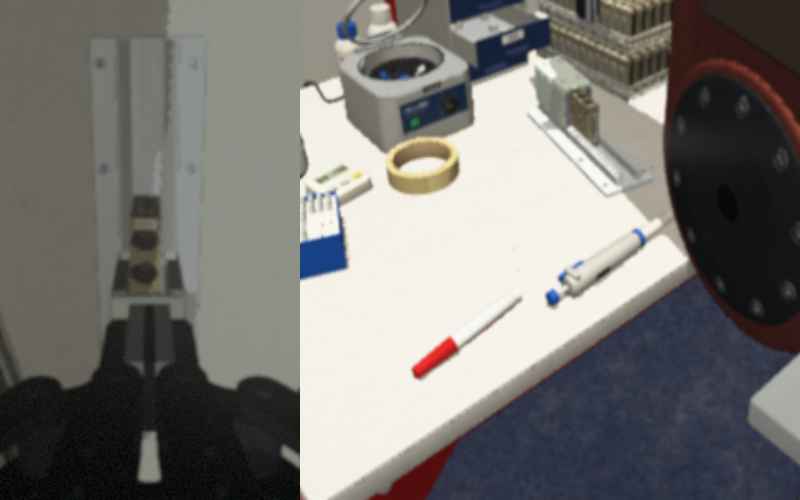

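The carrier stands upright in the hood, the arm is clear, and the tape, timer and marker are undisturbed. Handing in.

```bash
python3 -c "
from h import *
print(manip.close_job())"
```

```text
the job is handed in; nothing more can be done
None
```

The carrier is seated in the feed bay against the hidden stop and let go. I handed the job in at about 28 s of the 51 s allowed.

- **Placing:** I gripped the carrier about 28 mm behind its middle and lowered it into the lane. It touched the floor at the expected height. I then slid it in, in steps of 14 mm down to 2.5 mm.
- **Pressing home:** The stop showed as a firm rise of about 5–6 N per mm, which fits the rubber face. I pressed to about 16.5 N along the lane, with 11 N downward on the wrist, then eased off and opened the fingers.
- **Check that disagreed:** After release, the wrist pictures put the carrier's rear end 0.6–1.3 mm farther back than before. I pushed its rear end again with closed fingertips. Force rose at about 5 N/mm from first contact, so it was already on or very near the stop. I took it to about 15 N and backed away slowly.
- **Last checks:**
  - The final pictures show the carrier upright and straight in the lane.
  - The wrist force is near zero with the arm clear above the bay.
  - The tape, timer and marker look undisturbed. The last pictures I viewed did not show the bottle or tweezers.
- **Not measured:** I could not read the seat pin, so its travel is only inferred from the force and the position. My estimate of the stop's depth was 64–66 mm, at or just past the far end of the stated 40–64 mm range.

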